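Load damper pistons into a spring magazine

ROBOT

A 7-joint arm with a two-finger parallel gripper is mounted at the origin on the work surface. World frame = base frame: x ahead of the robot, y to its left, z up, the work surface at z = 0. Lengths are in m, angles in degrees, forces in N, time in s.
With the tool pointing down it reaches from about 0.4 to 0.85 m from the base axis. Payload 4.5 kg.
Tool frame: the origin (TCP) lies on the centre line of the jaws, within the pads' length; the fingertips stand ahead of it and the grasp point (between the pads) is the TCP (r.finger_overhang is the z of the fingertips in the tool frame, in m); z points along the fingers, y is the line along which they close (so a half turn about z gives the same grasp; the last joint's range is limited). The gripper opens to 88 mm and grips with 3 to 60 N. Pads are 18 mm wide; open, the fingers measure 123 mm over their backs; the gripper's body (75 mm by 187 mm) begins 45 mm behind the grasp point.
Start: joints at [-75.413, 39.483, -11.15, 89.685, 9.013, 51.709, -12.324], TCP at [0.137, 0.61, 0.258] pointing down, gripper open.
Joint ranges: [-172.22, 172.22], [-26.19, 119.32], [-84.43, 86.54], [7.71, 146.69], [-57.33, 237.33], [2.42, 119.75], [-152.13, 152.13]. Speed limits (degrees/s): [147.25, 147.25, 180, 180, 180, 180, 180].

INTERFACE

Orientations are given as [roll, pitch, yaw] about the fixed x, y, z axes, in that order (R = Rz(yaw) Ry(pitch) Rx(roll)).
In Python, from plant import r gives the robot as it stands. The module is installed in compiled form; this text tells all that it offers.
- The arm moves only by the shell command python3 -m creep 'ROWS' [OPENING] [FORCE]. ROWS is JSON, a list that holds one entry, the list of rows, each a list of 6 numbers: the shift along the tool's x, y, z in m, then the turn, a rotation vector about the tool's x, y, z in degrees. In form: [[[dx, dy, dz, rx, ry, rz], ...]]. A call has 1 to 8 rows; each row shifts and turns the commanded pose from where the row before left it, along the tool's axes as they then stand; what a row does not reach is not made up. A row lasts 1/10 s, in which the tool goes at most 50 mm and 8.59 degrees, less where a joint would pass 70% of its speed; a pose out of reach is approached as far as the arm can. A call with a gripper value outside its range is refused whole. OPENING is the closure, from 0 (fully open) to 1 (shut), set as the call begins (- or left out, the last holds). The fingers move at their own pace and stop on an object; FORCE is the grip in N (left out, the last holds). Time passes only in rows, so rows that do not move let the fingers close. It gives the time, the measured TCP pose, the force, the opening and the grip force at its end, in the units of the state.
- r.state(): the state, without advancing time (a new reading comes with each control period).
- r.camera(name): name is "scene" or "top" or "wrist"; returns a dict with "image" (480x640x3 uint8, red, green, blue), "camera_matrix" (3x3 intrinsics, pixels), "D" ([k1, k2, p1, p2, k3] as OpenCV has them; the pictures are not rectified), "extrinsics" (4x4, takes a point from camera to world coordinates). Camera axes: x right, y down, z forward; pixel columns grow to the right and rows downward; lengths in m; the calibration is good to about 2 mm. A picture is of the moment at which its call begins. There is no depth.
- r.hand_in(): hands the job in; it is judged then, once.
The state is a dict: "time": time; "qpos": joint angles; "joint_velocities": joint speeds; "joint_torque": joint torques, N m; "ee_pos": TCP position; "tcp_rot": TCP orientation; "ft_force": force on the tool from outside, world axes, zero at the start; "ft_torque": the same for the moment, N m; "grip_width": finger opening in m; "gripper_force": force on a finger pad.
Only numpy, scipy, OpenCV 4.12 (cv2) and the standard library are available. Lean on these libraries where they do the work, as an engineer would, in place of code of your own. Each camera call takes 0.05 s, during which the arm holds its last target. There are 200 camera calls.

TASK

Load the two 50 mm damper pistons into the spring magazine, one at a time: push each straight down past the two sprung lips until they snap in over its top, so that in the end both pistons lie stacked flat under the closed lips. Press gently, only as far as the snap needs, without ramming the stack against the bottom, and leave everything else on the bench where it is.

Things in the scene. Friction and masses are not known exactly. Their poses are not given: they have to be found in the camera images.
- piston_a_mid (a point): Centre (half-way up) of one of the two damper pistons to load: a solid aluminium disc 50 mm in diameter and 20 mm high (about 0.1 kg) with a dark band round its rim and small dark ports in its flat top; its lowest 6 mm taper by 3 mm all round. Stands flat on the bench, z up. The two are alike, and either may go first.
- piston_b_mid (a point): Centre (half-way up) of the other piston, the same in every way.
- mag_mouth (a point): Centre of the spring magazine's mouth, on its upright axis, at its rim, 86 mm above the bench. Fixed to the bench. z up; sprung lips at +y and -y, open slots at +x and -x. Bore 52 mm between four upright rails, the top 6 mm flared to about 62 mm. A piston let go in the mouth rests on the lips' ramps, its top 5 mm below to 10 mm above the rim. Keep forces on the magazine well under 30 N.
- mag_slot (a point): Point at the rim in the middle of the slot on the magazine's +x side, 30 mm from the axis. This slot and its twin at -x are open from the rim to 55 mm below it and about 28 mm wide, so fingers up to 24 mm wide that hold a piston across the magazine's x can go down in them. The four aluminium rails stand at 45 degrees between x and y.
- mag_base (a point): Centre of the top of the magazine's steel base plate (150 x 130 x 10 mm), on the axis, 10 mm above the bench. Over it a round brass follower on a spring pushes up: about 3 N when empty, 0.07 N more per mm pushed down. With two pistons in, less than 2 mm of travel are left past the snap before the follower meets a hard stop (over 10 N more per mm).
- lip_left (a joint): Outward travel (m) of the sprung steel lip at +y: 0 = fully in, about 0.0045 while a piston passes. It is 16 mm wide, stands 5.5 mm into the bore, has a 12 mm high ramp on top and a flat underside, 15 to 29 mm below the rim (setting varies, not measured). Behind it a grey block 72 mm high, 42 to 54 mm from the axis. 41 mm are free between the closed lips.
- lip_right (a joint): The same for the lip at -y. A push on a piston takes up to about 10 N at the end of the ramps, then 1 to 5 N while it slides between the spread lips; once its top passes their underside they snap in over it (the force falls only slightly; at the stop it rises sharply). Let go before the snap, it may slide back up.
- piston_wide: Bystander: a piston of the same look but 68 mm in diameter, 20 mm high, too wide for the magazine. Origin under its centre.
- socket: Bystander: a chromed wrench socket 34 mm in diameter, 45 mm high, standing. Origin under its centre.
- collar: Bystander: an orange plastic ring 58 mm in diameter, 10 mm high. Origin under its centre.
- nylon_cap: Bystander: a small tan cap 24 mm in diameter, 24 mm high. Origin under its centre.
- torque_wrench: Bystander: a torque wrench about 350 mm long, lying at the far side of the bench. Origin on the bench near its middle; x towards its head.
- screwdriver: Bystander: a screwdriver lying on the bench, its handle towards its -x.
- damper_tube: Bystander: a black damper tube 60 mm across its foot, 140 mm high, standing. Origin under its centre.
Mind the look-alikes: they are no part of the job. What is shaped like the part that bears piston_a_mid but blue is not meant. What is shaped like the part that bears piston_b_mid but green is not meant.

How it is judged (in metres and radians):
On the way:
1. one piston lies flat in the magazine under the closed lips, the other still outside (((horizontal distance between piston_a_mid and mag_mouth below 0.004 m and z of piston_a_mid in the frame of mag_mouth below -0.023 m and angle between piston_a_mid's own z axis and vertical below 0.12 rad and value of joint each of lip_left, lip_right below 0.0015 m and horizontal distance between piston_b_mid and mag_mouth above 0.05 m) or (horizontal distance between piston_b_mid and mag_mouth below 0.004 m and z of piston_b_mid in the frame of mag_mouth below -0.023 m and angle between piston_b_mid's own z axis and vertical below 0.12 rad and value of joint each of lip_left, lip_right below 0.0015 m and horizontal distance between piston_a_mid and mag_mouth above 0.05 m))), for 0.2 s.
At the end, for the whole second after the job is handed in: Both pistons are in the magazine, stacked one on the other: centres within 4 mm of its axis, tilted less than 0.12 rad, the upper one's centre at least 23 mm and the lower one's at least 43 mm below the rim, both lips sprung in over the upper one (to within 1.5 mm), and at rest (below 0.02 m/s) (((horizontal distance between each of piston_a_mid, piston_b_mid and mag_mouth below 0.004 m and z of piston_a_mid in the frame of mag_mouth below -0.023 m and angle between each of piston_a_mid, piston_b_mid's own z axis and vertical below 0.12 rad and z of piston_b_mid in the frame of mag_mouth below -0.043 m) or (horizontal distance between each of piston_b_mid, piston_a_mid and mag_mouth below 0.004 m and z of piston_b_mid in the frame of mag_mouth below -0.023 m and angle between each of piston_b_mid, piston_a_mid's own z axis and vertical below 0.12 rad and z of piston_a_mid in the frame of mag_mouth below -0.043 m)) and value of joint each of lip_left, lip_right below 0.0015 m and linear speed of each of piston_a, piston_b below 0.02 m/s); the robot touches nothing.
It fails at once if the magazine is pressed or knocked with more than 30 N (contact force between magazine and anything else above 30 N).
It fails at once if a bystander (wide piston, socket, collar, cap, torque wrench, screwdriver or damper tube) is moved by more than 15 mm (distance of any of piston_wide, socket, collar, nylon_cap, torque_wrench, screwdriver, damper_tube from where it was at the start of the episode above 0.015 m).
It also fails if it takes over 67 s, if anything falls off the work surface, if the arm or the gripper's body presses on something with over 40 N, if the wrist force passes 120 N, or if a joint passes its speed limit or range.

## Working session

There is one attempt and no reset: what is moved stays moved. The work goes in short steps, Python scripts to look and compute and a shell command to move; the robot and the scene stay as the last step left them, time stands still between calls to the robot, and variables do not carry over. Pictures are saved under pics/ and viewed, at most 10 in all, crops included, and the job is handed in when it is done.

```bash
mkdir -p pics; ls; cat > h.py <<'E'
import numpy as np,cv2,json
from plant import r
def shot(n,f):
    c=r.camera(n); cv2.imwrite('pics/'+f+'.png',c['image'][:,:,::-1]); 
    np.savez('pics/'+f+'.npz',K=c['camera_matrix'],D=c['D'],E=c['extrinsics']); return c
def load(f):
    z=np.load('pics/'+f+'.npz'); return z['K'],z['D'],z['E']
def ray(f,uv,z):
    K,D,E=load(f); K=np.array(K,float);D=np.array(D,float)
    p=cv2.undistortPoints(np.array(uv,float).reshape(-1,1,2),K,D).reshape(-1,2)
    d=np.c_[p,np.ones(len(p))]@E[:3,:3].T; o=E[:3,3]
    return o+d*((z-o[2])/d[:,2])[:,None]
def proj(f,P):
    K,D,E=load(f); W=np.linalg.inv(E)
    return cv2.projectPoints(np.array(P,float).reshape(-1,1,3),cv2.Rodrigues(W[:3,:3])[0],W[:3,3],np.array(K,float),np.array(D,float))[0].reshape(-1,2)
E
python3 - <<'E'
from h import *
print(r.state(), r.finger_overhang)
for n in('scene','top','wrist'):
    c=shot(n,n+'0'); print(n,c['extrinsics'].round(3).tolist(),c['camera_matrix'][0],c['D'])
E
```

```text
pics
{'time': 0.0, 'qpos': array([-75.41219444,  39.53306309, -11.14585008,  89.74485198,
         9.01416054,  51.7090239 , -12.32279933]), 'joint_velocities': array([ 0.05503744, -0.05604482, -0.00665548, -0.06574249, -0.09121719,
        0.14331839,  0.03076249]), 'joint_torque': array([-4.00547387e-04, -5.27581036e+01, -1.26709621e+00, -1.53427505e+01,
       -5.26066404e-02,  6.84558850e-03,  1.84390301e-04]), 'ee_pos': array([0.13679674, 0.6092346 , 0.25691186]), 'tcp_rot': array([-1.79895493e+02,  8.11813427e-03,  1.67356891e+02]), 'ft_force': array([-1.16535939,  0.38088231, -0.96004545]), 'ft_torque': array([ 0.02453207, -0.01220892, -0.01909186]), 'gripper_force': 0.0, 'grip_width': 0.08809473877803983} 0.019
scene [[-0.247, 0.658, -0.711, 1.179], [0.969, 0.157, -0.191, 0.157], [-0.014, -0.736, -0.677, 0.697], [0.0, 0.0, 0.0, 1.0]] [434.3010855   0.        320.275593 ] [-0.00408668  0.          0.          0.          0.        ]
top [[-0.117, -0.973, 0.199, 0.355], [-0.993, 0.114, -0.028, -0.001], [0.004, -0.201, -0.98, 1.16], [0.0, 0.0, 0.0, 1.0]] [435.16898712   0.         326.63169918] [-0.08204587  0.          0.          0.          0.        ]
wrist [[0.22, 0.934, 0.281, 0.064], [0.976, -0.21, -0.064, 0.626], [-0.001, 0.288, -0.958, 0.383], [0.0, 0.0, 0.0, 1.0]] [375.61287166   0.         312.49812961] [-0.024391  0.        0.        0.        0.      ]
```

View pics/top0.png

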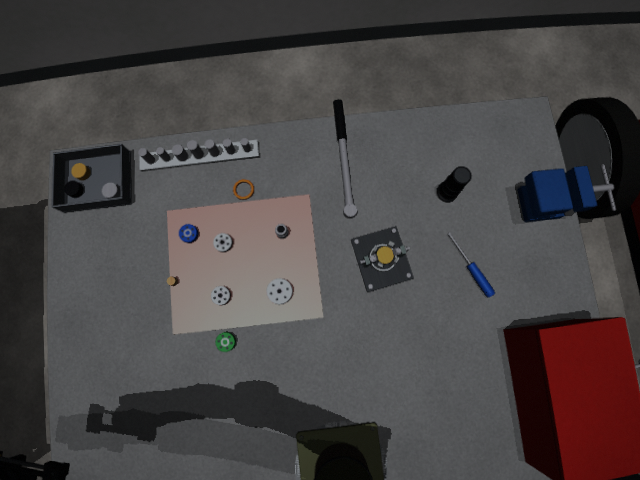

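View pics/scene0.png

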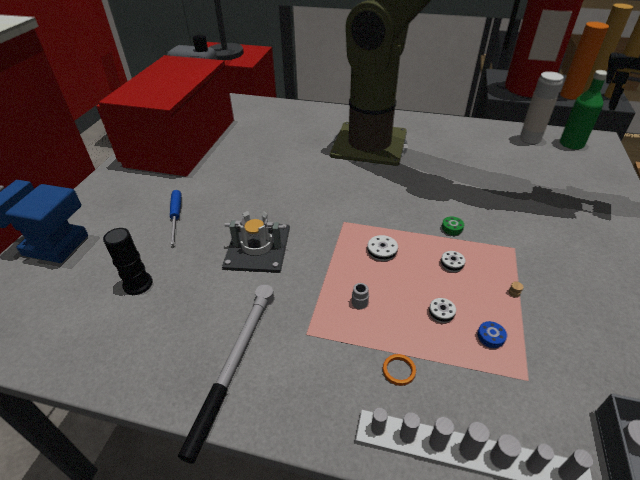

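The top view shows three silver ported discs: (223,242), (221,295) and (280,291). The first two are the small pair, so they fit the 50 mm pistons. (280,291) is the wide one, and (188,233) blue and (226,342) green are look-alikes. The magazine is at (385,257). I'll confirm with one crop and measure.

```bash
python3 - <<'E'
from h import *
im=cv2.imread('pics/top0.png')
hsv=cv2.cvtColor(im,cv2.COLOR_BGR2HSV)
m=((hsv[...,1]<40)&(hsv[...,2]>150)).astype(np.uint8)
m[:, :165]=0; m[:195]=0; m[335:]=0; m[:,325:]=0
m=cv2.morphologyEx(m,cv2.MORPH_CLOSE,np.ones((7,7)))
for c in cv2.findContours(m,0,2)[0]:
    if cv2.contourArea(c)<60: continue
    e=cv2.fitEllipse(cv2.convexHull(c)); P=ray('top0',[e[0]],0.02)[0]
    h=cv2.convexHull(c)[:,0].astype(float); W=ray('top0',h,0.02)[:,:2]
    (cx,cy),R=cv2.minEnclosingCircle(W.astype(np.float32)*1000)
    print(e[0],P.round(4),'circ',cx,cy,R)
# magazine plate, z=.01
g=cv2.cvtColor(im,cv2.COLOR_BGR2GRAY); 
sub=np.zeros_like(g); sub[222:296,345:418]=(g[222:296,345:418]<75)
sub=cv2.morphologyEx(sub,cv2.MORPH_CLOSE,np.ones((9,9)))
c=max(cv2.findContours(sub,0,2)[0],key=cv2.contourArea)
W=ray('top0',c[:,0].astype(float),0.01)[:,:2].astype(np.float32)*1000
print('plate',cv2.minAreaRect(W), cv2.boxPoints(cv2.minAreaRect(c)))
A=cv2.resize(im[215:305,340:430],(540,540),interpolation=3)
B=cv2.resize(im[215:315,165:305],None,fx=3.8,fy=3.8,interpolation=3)
B=cv2.resize(im[215:350,165:305],(280,270),interpolation=3)
H=np.zeros((560,800,3),np.uint8);H[:540,:510]=A[:,:510];H[:270,515:795]=B
cv2.imwrite('pics/crop1.png',H)
E
```

```text
(280.2888488769531, 287.63330078125) [0.4668 0.103  0.02  ] circ 466.08856201171875 101.88288116455078 25.632871627807617
plate ((515.079833984375, -177.11376953125), (154.1046905517578, 141.7441864013672), 9.692389488220215) [[349.5138  238.04587]
 [399.8808  222.93578]
 [416.42206 278.0734 ]
 [366.05505 293.18347]]
```

View pics/crop1.png

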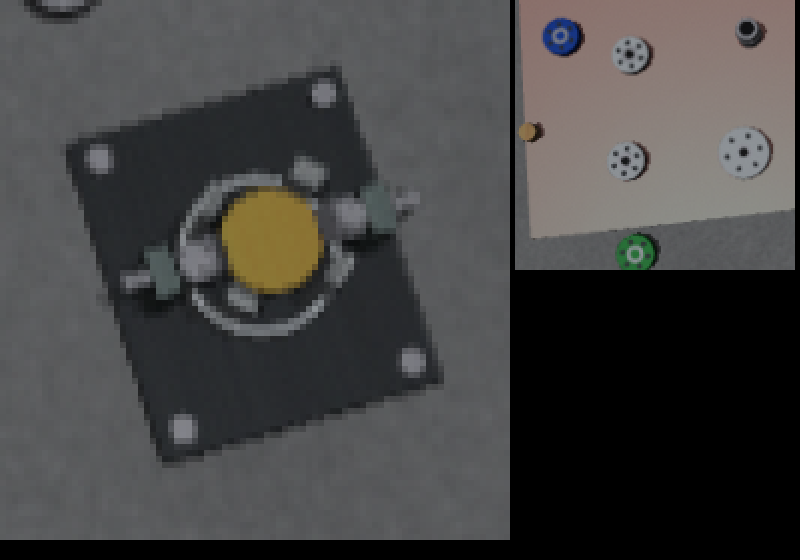

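The crop confirms the small silver discs at (223,242) and (221,295). The magazine plate screws are at about (356.7,241.5), (394,230.7), (408.8,275) and (370.7,286.5), with the lips towards image left and right.

```bash
python3 - <<'E'
from h import *
im=cv2.imread('pics/top0.png')
s=np.array([[100,159],[324,94],[413,360],[184,429]])/6+[340,215]-.4
k=np.array([[68,148],[337,66],[441,381],[165,462]])/6+[340,215]-.4
for q,z in((s,.012),(k,.01)):
    W=ray('top0',q,z)[:,:2]; print(W.round(4).tolist(),W.mean(0).round(4))
    print('sides',[np.linalg.norm(W[i]-W[i-1]).round(4) for i in range(4)], 'ang',[np.degrees(np.arctan2(*(W[i]-W[i-1])[::-1])).round(1) for i in range(4)])
hsv=cv2.cvtColor(im,cv2.COLOR_BGR2HSV)
for u,v,R in((223,242,13),(221,295,13),(280,291,17)):
    p=im[v-R:v+R+1,u-R:u+R+1]; h=hsv[v-R:v+R+1,u-R:u+R+1]
    m=((h[...,1]<30)&(h[...,2]>120)).astype(np.uint8)
    c=np.vstack(cv2.findContours(m,0,1)[0]); e=cv2.fitEllipse(cv2.convexHull(c))
    print(e, ray('top0',[np.array(e[0])+[u-R,v-R]],.02).round(4))
E
```

```text
[[0.5682, -0.1113], [0.5861, -0.2157], [0.4621, -0.2374], [0.444, -0.1323]] [ 0.5151 -0.1742]
sides [np.float64(0.126), np.float64(0.106), np.float64(0.1258), np.float64(0.1066)] ang [np.float64(9.6), np.float64(-80.3), np.float64(-170.1), np.float64(99.8)]
[[0.5752, -0.0978], [0.5987, -0.2239], [0.4516, -0.2488], [0.4308, -0.1223]] [ 0.5141 -0.1732]
sides [np.float64(0.1465), np.float64(0.1283), np.float64(0.1492), np.float64(0.1282)] ang [np.float64(9.6), np.float64(-79.5), np.float64(-170.4), np.float64(99.4)]
((11.370832443237305, 12.621753692626953), (17.363460540771484, 18.420337677001953), 42.754310607910156) [[0.6071 0.2483 0.02  ]]
((13.481481552124023, 13.481481552124023), (35.407718658447266, 36.79677963256836), 45.0) [[0.4638 0.2582 0.02  ]]Traceback (most recent call last):
  File "<stdin>", line 12, in <module>
cv2.error: OpenCV(4.12.0) /io/opencv/modules/imgproc/src/shapedescr.cpp:361: error: (-201:Incorrect size of input array) There should be at least 5 points to fit the ellipse in function 'fitEllipseNoDirect'
```

```bash
python3 -m creep '[[[0,0,0,0,0,8.45],[0,0,0,0,0,8.45],[0,0,0,0,0,8.45],[0,0,0,0,0,8.45],[0,0,0,0,0,8.45],[0,0,0,0,0,8.45],[0,0,0,0,0,8.45],[0,0,0,0,0,8.45]]]' 0 30
python3 -m creep '[[[-0.027,0.025,0,0,0,0],[-0.027,0.025,0,0,0,0],[-0.027,0.025,0,0,0,0],[-0.027,0.025,0,0,0,0],[-0.027,0.025,0,0,0,0],[-0.027,0.025,0,0,0,0],[-0.027,0.025,0,0,0,0],[-0.027,0.025,0,0,0,0]]]'
python3 -m creep '[[[-0.027,0.025,0,0,0,0],[-0.027,0.025,0,0,0,0],[-0.027,0.025,0,0,0,0],[-0.027,0.025,0,0,0,0],[-0.027,0.025,0,0,0,0],[-0.027,0.025,0,0,0,0],[-0.027,0.025,0,0,0,0],[0,0,0,0,0,0]]]'
python3 - <<'E'
from h import *
s=r.state(); print(s['time'],s['ee_pos'],s['tcp_rot'],s['qpos'].round(1)); shot('wrist','w1')
E
```

```text
time: 0.95
ee_pos: [0.1367, 0.6096, 0.2574]
tcp_rot: [-180.0, 0.0, 99.4]
ft_force: [0.4, -0.2, 0.4]
grip_width: 0.0881
gripper_force: 0.0
time: 1.75
ee_pos: [0.3714, 0.4298, 0.2576]
tcp_rot: [-180.0, 0.0, 99.8]
ft_force: [0.4, 0.7, 0.0]
grip_width: 0.0882
gripper_force: 0.0
time: 2.55
ee_pos: [0.5797, 0.2679, 0.2575]
tcp_rot: [179.8, 0.3, 99.2]
ft_force: [-0.2, -0.5, -0.1]
grip_width: 0.0881
gripper_force: 0.0
2.55 [0.57965557 0.2679318  0.25745508] [179.83595116   0.25930279  99.23679863] [-31.7  40.4   4.8  87.8  -3.6  51.9 -16.6]
```

View pics/w1.png

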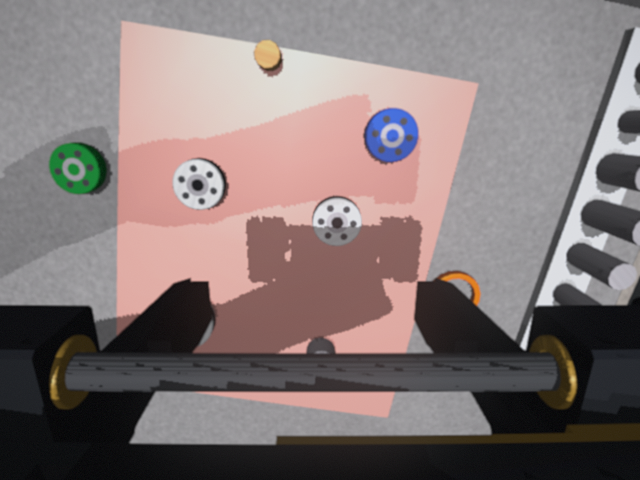

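The wrist view shows the pistons at (337,221) and (199,183). Blue (391,135) and green (77,168) are the look-alikes, and the cap is at (267,55). I'll measure both pistons here.

```bash
cat >> h.py <<'E'
def disc(f,u,v,R=36,z=.02,ch=35):
    im=cv2.imread('pics/'+f+'.png'); hsv=cv2.cvtColor(im,cv2.COLOR_BGR2HSV)
    m=((hsv[...,1]<ch)&(hsv[...,2]>60)).astype(np.uint8)
    k=np.zeros_like(m); cv2.circle(k,(u,v),R,1,-1); m*=k
    m=cv2.morphologyEx(m,cv2.MORPH_OPEN,np.ones((2,2)))
    n,l,st,ce=cv2.connectedComponentsWithStats(m,connectivity=8)
    i=1+np.argmax(st[1:,4]); c=cv2.findContours((l==i).astype(np.uint8),0,1)[0][0]
    h=cv2.convexHull(c)[:,0].astype(float); W=ray(f,h,z)[:,:2]
    e=cv2.fitEllipse((W*1e4).astype(np.float32))
    return np.array(e[0])/1e4,np.array(e[1])/1e4
E
python3 - <<'E'
from h import *
for u,v in((337,221),(199,183)): print(disc('w1',u,v))
for a in np.array([[.607,.248,.02],[.464,.258,.02]]): print(proj('top0',a), proj('w1',a))
E
```

```text
(array([0.60873999, 0.2474843 ]), array([0.04952153, 0.05072572]))
(array([0.46878579, 0.26303345]), array([0.04995114, 0.05068493]))
[[221.47422933 241.64973726]] [[335.95291391 221.64525231]]
[[221.54413423 295.39091433]] [[193.94992174 189.56688722]]
```

```bash
python3 -m creep '[[[-0.005,0.005,0.0275,0,0,0],[-0.005,0.005,0.0275,0,0,0],[-0.005,0.005,0.0275,0,0,0],[-0.005,0.005,0.0275,0,0,0],[-0.005,0.005,0.0275,0,0,0],[0,0,0,0,0,0],[0,0,0,0,0,0],[0,0,0,0,0,0]]]'
python3 - <<'E'
from h import *
shot('wrist','w2'); s=r.state(); print(s['ee_pos'],s['tcp_rot'])
p=proj('w2',[.6087,.2475,.02])[0]; print(p)
try: print(disc('w2',*map(int,p),R=60))
except Exception as e: print(e)
E
```

```text
time: 3.4
ee_pos: [0.6041, 0.2553, 0.1219]
tcp_rot: [179.9, -0.1, 99.8]
ft_force: [0.7, -0.5, -0.0]
grip_width: 0.0881
gripper_force: 0.0
[0.60428606 0.25518254 0.1220431 ] [ 1.79853256e+02 -8.34152682e-02  9.98127771e+01]
[317.8051824  254.79950602]
(array([0.60842466, 0.24788359]), array([0.04923425, 0.0507146 ]))
```

```bash
python3 -m creep '[[[-0.004,0.0014,0.02,0,0,0],[-0.004,0.0014,0.02,0,0,0],[0,0,0.02,0,0,0],[0,0,0.02,0,0,0],[0,0,0.018,0,0,0],[0,0,0,0,0,0],[0,0,0,0,0,0]]]'
python3 -m creep '[[[0,0,0,0,0,0],[0,0,0,0,0,0],[0,0,0,0,0,0],[0,0,0,0,0,0],[0,0,0,0,0,0],[0,0,0,0,0,0]]]' 1 35
```

```text
time: 4.15
ee_pos: [0.6083, 0.2467, 0.0228]
tcp_rot: [180.0, -0.0, 99.8]
ft_force: [0.3, 0.3, 1.2]
grip_width: 0.0883
gripper_force: 0.0
time: 4.75
ee_pos: [0.6081, 0.2465, 0.0224]
tcp_rot: [180.0, -0.0, 99.7]
ft_force: [-0.1, 0.8, 1.8]
grip_width: 0.0491
gripper_force: 35.0
```

```bash
python3 -m creep '[[[0,0,-0.02,0,0,0],[0,0,-0.04,0,0,0],[0,0,-0.04,0,0,0],[0,0,-0.04,0,0,0],[0,0,-0.04,0,0,0],[-0.03,-0.01,0,0,0,0],[-0.04,-0.015,0,0,0,0],[-0.04,-0.015,0,0,0,0]]]'
python3 -m creep '[[[-0.045,-0.016,0,0,0,0],[-0.045,-0.016,0,0,0,0],[-0.045,-0.016,0,0,0,0],[-0.045,-0.016,0,0,0,0],[-0.045,-0.016,0,0,0,0],[-0.045,-0.016,0,0,0,0],[-0.045,-0.016,0,0,0,0],[-0.034,-0.011,0,0,0,0]]]'
python3 -m creep '[[[0,0,0,0,0,0],[0,0,0,0,0,0],[0,0,0,0,0,0]]]'
python3 - <<'E'
from h import *
shot('wrist','w3'); s=r.state(); print(s['ee_pos'],s['tcp_rot'],s['grip_width'],s['qpos'].round(1))
E
```

```text
time: 5.55
ee_pos: [0.5867, 0.1304, 0.2024]
tcp_rot: [180.0, -0.0, 99.8]
ft_force: [1.3, -0.5, -1.3]
grip_width: 0.0489
gripper_force: 35.0
time: 6.35
ee_pos: [0.5235, -0.2374, 0.2021]
tcp_rot: [-179.9, 0.1, 99.6]
ft_force: [0.3, 0.6, -0.4]
grip_width: 0.049
gripper_force: 35.0
time: 6.65
ee_pos: [0.5254, -0.2318, 0.202]
tcp_rot: [180.0, -0.1, 99.9]
ft_force: [-0.8, 0.1, -0.8]
grip_width: 0.0489
gripper_force: 35.0
[ 0.52561721 -0.2314892   0.20207411] [ 1.79986785e+02 -8.22434803e-02  9.99168620e+01] 0.04884034161312482 [ 20.5  39.7  -2.2 102.1   2.1  38.3  27. ]
```

View pics/w3.png

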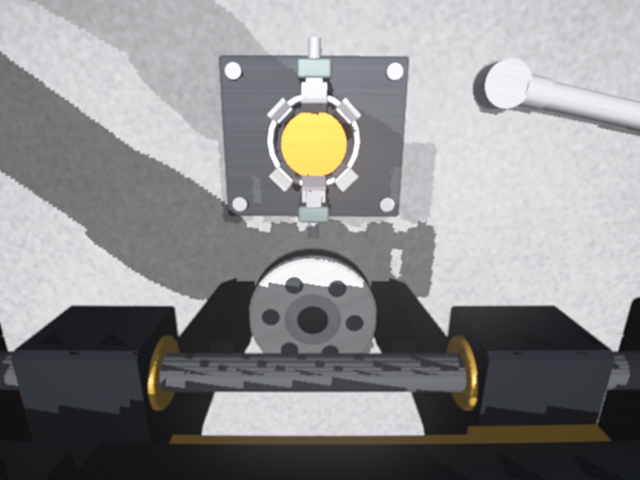

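The wrist view shows the magazine screws at (233,71), (395,71), (388,205) and (239,205), and the rail tops near (280,110), (348,110), (347,179) and (281,179). The held piston has its front rim at about (313,257). I'll refine these by masks.

```bash
python3 - <<'E'
from h import *
im=cv2.imread('pics/w3.png'); g=cv2.cvtColor(im,cv2.COLOR_BGR2GRAY)
def cen(pts,R):
    o=[]
    for u,v in pts:
        p=g[v-R:v+R+1,u-R:u+R+1]; t,m=cv2.threshold(p,0,1,cv2.THRESH_OTSU)
        n,l,st,ce=cv2.connectedComponentsWithStats(m); i=l[R,R]; o.append(ce[i]+[u-R,v-R])
    return np.array(o)
S=cen([(233,71),(395,71),(388,205),(239,205)],12); W=ray('w3',S,.012)[:,:2]
print('screw',S.round(1).tolist(),W.mean(0).round(4),[np.linalg.norm(W[i]-W[i-1]).round(4) for i in range(4)],
 [np.degrees(np.arctan2(*(W[a]-W[b])[::-1])).round(2) for a,b in((0,1),(3,2),(0,3),(1,2))])
Rr=np.array([(280,110),(348,110),(347,179),(281,179)],float); V=ray('w3',Rr,.086)[:,:2]
print('rails',V.mean(0).round(4))
hsv=cv2.cvtColor(im,cv2.COLOR_BGR2HSV); m=((hsv[...,0]>15)&(hsv[...,0]<35)&(hsv[...,1]>150)).astype(np.uint8); m[220:]=0
M=cv2.moments(m,True); f=[M['m10']/M['m00'],M['m01']/M['m00']]; print('follower',f,[ray('w3',[f],z)[0,:2].round(4).tolist() for z in(.055,.065,.072)])
print('piston front column',g[240:275,313].tolist())
E=load('w3')[2]
T=r.state()['ee_pos']; tx=np.array([-.172,.985])
for v in(254,257,260):
    P=ray('w3',[(313,v)],T[2]-.0024)[0,:2]; print(v,(P-T[:2])@tx, (P-T[:2])@[.985,.172])
for uv in((250,312),(376,312)): P=ray('w3',[uv],T[2]-.0024)[0,:2]; print((P-T[:2])@[.985,.172])
E
```

```text
screw [[232.4, 70.0], [394.6, 70.8], [387.0, 204.2], [239.1, 203.7]] [ 0.5156 -0.1733] [np.float64(0.1068), np.float64(0.1269), np.float64(0.1067), np.float64(0.1272)] [np.float64(-170.43), np.float64(-170.41), np.float64(99.57), np.float64(99.7)]
rails [ 0.5158 -0.1729]
follower [317.38157894736844, 140.31578947368422] [[0.518, -0.1709], [0.5178, -0.1704], [0.5177, -0.1701]]
piston front column [129, 128, 127, 128, 128, 129, 126, 120, 101, 75, 58, 56, 57, 56, 68, 96, 122, 141, 184, 230, 239, 241, 247, 249, 250, 250, 250, 250, 250, 250, 250, 250, 250, 250, 250]
254 0.02779246709267338 -0.0004485224377851916
257 0.026630669766562316 -0.0004498758789734231
260 0.025463124673542493 -0.0004512354443570784
-0.024565573403058753
0.023619621595902047
```

```bash
python3 -m creep '[[[0.02,0.0002,0,0,0,0],[0.02,0.0002,0,0,0,0],[0.018,0.0002,0,0,0,0],[0,0,0.03,0,0,0],[0,0,0.03,0,0,0],[0,0,0.025,0,0,0],[0,0,0,0,0,0],[0,0,0,0,0,0]]]'
python3 - <<'E'
from h import *
shot('wrist','w4'); s=r.state(); print(s['ee_pos'],s['tcp_rot'],s['ft_force'])
shot('scene','s4')
im=cv2.imread('pics/w4.png'); sc=cv2.imread('pics/s4.png'); a=cv2.resize(sc[150:290,190:320],(520,560),interpolation=3)
b=cv2.resize(im[180:400,200:430],(270,258)); H=np.zeros((560,795,3),np.uint8);H[:,:520]=a;H[:258,522:792]=b;cv2.imwrite('pics/c4.png',H)
E
```

```text
time: 7.5
ee_pos: [0.5162, -0.1751, 0.1174]
tcp_rot: [-180.0, -0.0, 99.9]
ft_force: [1.1, 0.4, -1.2]
grip_width: 0.049
gripper_force: 35.0
[ 0.51672651 -0.17565106  0.11812128] [1.79920201e+02 1.28393936e-02 9.98273812e+01] [ 0.50095421  0.17572696 -0.2155518 ]
```

View pics/c4.png

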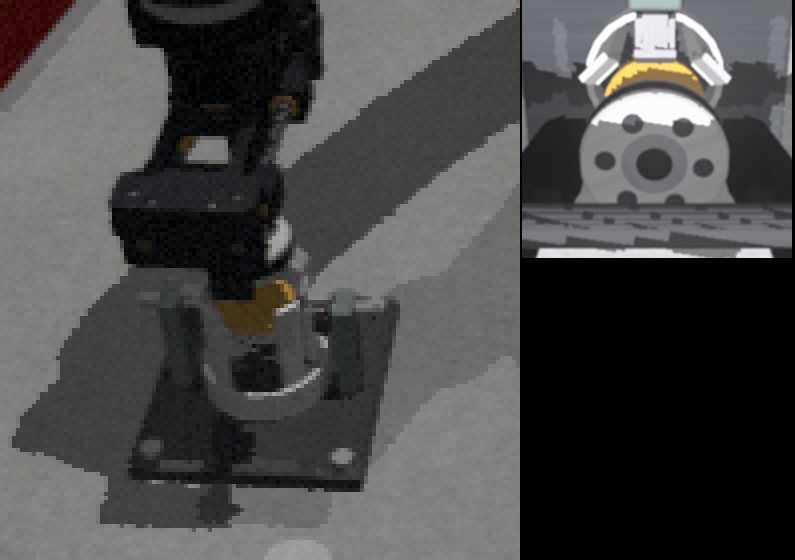

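The crop shows the piston square above the mouth: piston centre at crop x≈654, rails symmetric about 653. Descending.

```bash
python3 -m creep '[[[0.0008,0,0.004,0,0,0],[0,0,0.004,0,0,0],[0,0,0.004,0,0,0],[0,0,0.003,0,0,0],[0,0,0,0,0,0]]]'
python3 -m creep '[[[0,0,0.002,0,0,0],[0,0,0.002,0,0,0],[0,0,0,0,0,0]]]' | grep -E 'pos|force'
```

```text
time: 8.1
ee_pos: [0.5154, -0.1755, 0.1017]
tcp_rot: [-180.0, -0.0, 99.7]
ft_force: [-0.5, 0.1, -1.8]
grip_width: 0.049
gripper_force: 35.0
ee_pos: [0.5156, -0.1752, 0.0979]
ft_force: [0.1, 0.5, -0.9]
gripper_force: 35.0
```

```bash
for i in 1 ; do :; done
python3 -m creep '[[[0.0005,0.0003,0.002,0,0,0],[0,0,0.002,0,0,0],[0,0,0,0,0,0]]]' | grep -E 'pos|ft_f|width'
python3 -m creep '[[[0,0,0.002,0,0,0],[0,0,0.002,0,0,0],[0,0,0,0,0,0]]]' | grep -E 'pos|ft_f|width'
python3 -m creep '[[[0,0,0.0015,0,0,0],[0,0,0.0015,0,0,0],[0,0,0,0,0,0]]]' | grep -E 'pos|ft_f|width'
```

```text
ee_pos: [0.5162, -0.175, 0.0941]
ft_force: [-0.2, 0.7, 0.1]
grip_width: 0.0493
ee_pos: [0.5163, -0.1752, 0.0902]
ft_force: [0.3, -0.2, 3.0]
grip_width: 0.0492
ee_pos: [0.5163, -0.1752, 0.0873]
ft_force: [1.0, 0.5, 2.3]
grip_width: 0.0494
```

```bash

python3 -m creep '[[[0,0,0.0015,0,0,0],[0,0,0.0015,0,0,0],[0,0,0,0,0,0]]]' | grep -E 'pos|ft_f'
python3 -m creep '[[[0,0,0.0015,0,0,0],[0,0,0.0015,0,0,0],[0,0,0,0,0,0]]]' | grep -E 'pos|ft_f'
python3 -m creep '[[[0,0,0.0015,0,0,0],[0,0,0.0015,0,0,0],[0,0,0,0,0,0]]]' | grep -E 'pos|ft_f|width'
```

```text
ee_pos: [0.5163, -0.1752, 0.0839]
ft_force: [2.1, -0.3, 1.0]
ee_pos: [0.5162, -0.1751, 0.081]
ft_force: [1.2, -0.7, 1.3]
ee_pos: [0.5161, -0.175, 0.078]
ft_force: [1.7, -1.0, 1.3]
grip_width: 0.0491
```

```bash

python3 -m creep '[[[0,0,0.0015,0,0,0],[0,0,0.0015,0,0,0],[0,0,0,0,0,0]]]' | grep -E 'pos|ft_f'
python3 - <<'E'
from h import *
shot('wrist','w5'); s=r.state(); print(s['ee_pos'],s['ft_force'])
im=cv2.imread('pics/w5.png'); cv2.imwrite('pics/c5.png',cv2.resize(im[160:400,180:450],(675,600),interpolation=3))
E
```

```text
ee_pos: [0.516, -0.1749, 0.075]
ft_force: [2.6, -1.1, 1.8]
[ 0.51599446 -0.17492042  0.07495853] [ 1.60557911 -1.11858648  1.56267196]
```

View pics/c5.png

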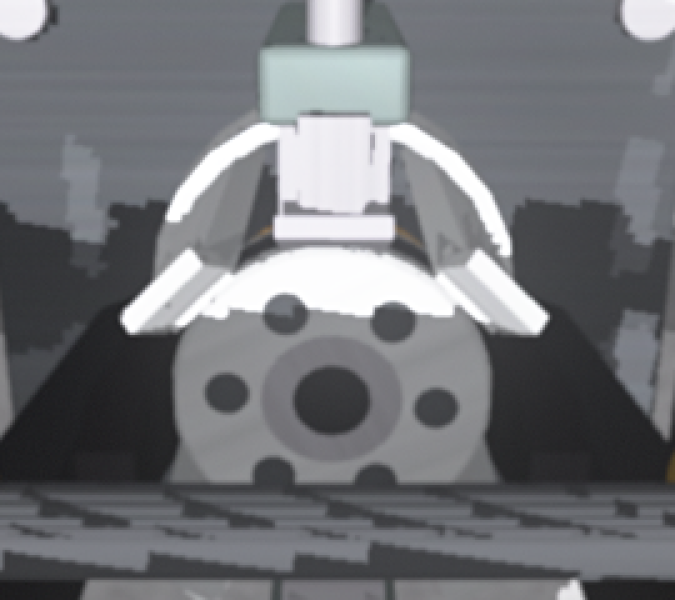

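The crop shows the piston inside the rails. The +y lip's tip face, at crop rows 215–240, is just outside the piston's top edge, so it hasn't snapped yet. Next I'll push in 2 mm steps, tracking the lip edge.

```bash
cat > look.py <<'E'
import sys
from h import *
f=sys.argv[1]; shot('wrist',f); s=r.state(); print(s['time'],s['ee_pos'].round(4),s['ft_force'].round(1),s['grip_width'].round(4))
g=cv2.imread('pics/'+f+'.png',0); print(np.median(g[228:290:2,306:322],axis=1).astype(int).tolist())
E
python3 look.py a0
python3 -m creep '[[[0,0,0.001,0,0,0],[0,0,0.001,0,0,0],[0,0,0,0,0,0]]]' >/dev/null; python3 look.py a1
python3 -m creep '[[[0,0,0.001,0,0,0],[0,0,0.001,0,0,0],[0,0,0,0,0,0]]]' >/dev/null; python3 look.py a2
python3 -m creep '[[[0,0,0.001,0,0,0],[0,0,0.001,0,0,0],[0,0,0,0,0,0]]]' >/dev/null; python3 look.py a3
```

```text
Traceback (most recent call last):
  File "look.py", line 3, in <module>
    f=sys.argv[1]; shot('wrist',f); s=r.state(); print(s['time'],s['ee_pos'].round(4),s['ft_force'].round(1),s['grip_width'].round(4))
                                                                                                             ^^^^^^^^^^^^^^^^^^^^^
AttributeError: 'float' object has no attribute 'round'
Traceback (most recent call last):
  File "look.py", line 3, in <module>
    f=sys.argv[1]; shot('wrist',f); s=r.state(); print(s['time'],s['ee_pos'].round(4),s['ft_force'].round(1),s['grip_width'].round(4))
                                                                                                             ^^^^^^^^^^^^^^^^^^^^^
AttributeError: 'float' object has no attribute 'round'
Traceback (most recent call last):
  File "look.py", line 3, in <module>
    f=sys.argv[1]; shot('wrist',f); s=r.state(); print(s['time'],s['ee_pos'].round(4),s['ft_force'].round(1),s['grip_width'].round(4))
                                                                                                             ^^^^^^^^^^^^^^^^^^^^^
AttributeError: 'float' object has no attribute 'round'
Traceback (most recent call last):
  File "look.py", line 3, in <module>
    f=sys.argv[1]; shot('wrist',f); s=r.state(); print(s['time'],s['ee_pos'].round(4),s['ft_force'].round(1),s['grip_width'].round(4))
                                                                                                             ^^^^^^^^^^^^^^^^^^^^^
AttributeError: 'float' object has no attribute 'round'
```

Pictures were saved, so I'll read those profiles and fix the print.

```bash
sed -i "s/s\['grip_width'\].round(4)/round(s['grip_width'],4)/" look.py
python3 - <<'E'
from h import *
s=r.state(); print(s['ee_pos'],s['ft_force'])
for f in('a0','a1','a2','a3'):
    g=cv2.imread('pics/'+f+'.png',0); print(np.median(g[228:290:2,306:322],axis=1).astype(int).tolist())
E
```

```text
[ 0.51586257 -0.17484005  0.06911369] [ 1.16470078 -0.18008015  2.76879575]
[236, 235, 235, 235, 235, 235, 235, 235, 219, 201, 243, 242, 243, 239, 144, 165, 245, 251, 253, 253, 253, 253, 253, 253, 253, 252, 252, 253, 213, 145, 147]
[236, 235, 235, 235, 235, 235, 235, 235, 235, 228, 134, 126, 235, 244, 243, 244, 239, 134, 232, 254, 253, 253, 253, 253, 253, 252, 252, 253, 253, 160, 146]
[236, 236, 235, 235, 235, 235, 235, 235, 235, 235, 234, 234, 235, 227, 148, 141, 238, 245, 245, 246, 229, 145, 255, 254, 253, 252, 252, 252, 254, 211, 146]
[236, 236, 235, 235, 235, 235, 235, 235, 235, 234, 234, 234, 234, 235, 227, 146, 132, 236, 245, 245, 246, 241, 154, 254, 253, 252, 252, 252, 253, 208, 146]
```

```bash

python3 -m creep '[[[0,0,0.001,0,0,0],[0,0,0.001,0,0,0],[0,0,0,0,0,0]]]' >/dev/null; python3 look.py a4
python3 -m creep '[[[0,0,0.001,0,0,0],[0,0,0.001,0,0,0],[0,0,0,0,0,0]]]' >/dev/null; python3 look.py a5
python3 - <<'E'
from h import *
# lip tip face (upper bright edge) as world point along mag y, per picture, assume face-bottom at underside height ~.066
for f,v in(('c5'.replace('c','w'),None),('a0',254),('a1',260),('a2',268),('a3',269)):
    if v: print(f,[((ray(f,[(314,v)],z)[0,:2]-[.5157,-.1731])@[-.167,.986]).round(4) for z in(.062,.066,.07)])
E
```

```text
12.0 [ 0.5159 -0.1749  0.0671] [ 1.  -0.4  3. ] 0.0492
[236, 236, 236, 235, 235, 235, 235, 235, 235, 235, 235, 234, 234, 234, 235, 227, 149, 133, 225, 246, 245, 246, 244, 157, 253, 253, 253, 253, 212, 146, 147]
12.35 [ 0.5159 -0.1749  0.0651] [1.6 1.4 3.7] 0.0484
[236, 236, 236, 235, 235, 235, 235, 235, 235, 234, 234, 234, 234, 234, 234, 235, 227, 148, 130, 207, 246, 245, 246, 248, 185, 238, 253, 253, 211, 144, 146]
a0 [np.float64(0.0224), np.float64(0.0238), np.float64(0.0253)]
a1 [np.float64(0.0207), np.float64(0.0223), np.float64(0.0238)]
a2 [np.float64(0.0181), np.float64(0.0197), np.float64(0.0213)]
a3 [np.float64(0.0185), np.float64(0.0201), np.float64(0.0218)]
```

The lip edge jumped in at TCP z≈0.071 and then only followed the camera, and its tip is now 20.5 mm from the axis, so it has snapped closed. Releasing and lifting.

```bash
python3 -m creep '[[[0,0,0,0,0,0],[0,0,0,0,0,0],[0,0,0,0,0,0],[0,0,0,0,0,0]]]' 0 35 | grep -E 'pos|ft_f|width'
python3 -m creep '[[[0,0,-0.02,0,0,0],[0,0,-0.03,0,0,0],[0,0,-0.04,0,0,0],[0,0,-0.045,0,0,0],[-0.03,0,0,0,0,0],[-0.03,0,0,0,0,0],[0,0,0,0,0,0],[0,0,0,0,0,0]]]'
python3 - <<'E'
from h import *
shot('wrist','w6'); s=r.state(); print(s['ee_pos'],s['tcp_rot'])
im=cv2.imread('pics/w6.png'); p=proj('w6',[.5157,-.1731,.086])[0].astype(int); print(p)
cv2.imwrite('pics/c6.png',cv2.resize(im[p[1]-60:p[1]+80,p[0]-80:p[0]+80],(640,560),interpolation=3))
E
```

```text
ee_pos: [0.5156, -0.175, 0.065]
ft_force: [0.4, 0.2, 0.4]
grip_width: 0.0793
time: 13.55
ee_pos: [0.5256, -0.2344, 0.1999]
tcp_rot: [-180.0, -0.0, 99.7]
ft_force: [-0.2, 0.2, -1.3]
grip_width: 0.088
gripper_force: 0.0
[ 0.5256426  -0.23317124  0.19975564] [-1.79947260e+02 -8.74649314e-02  9.97690778e+01]
[314 141]
```

View pics/c6.png

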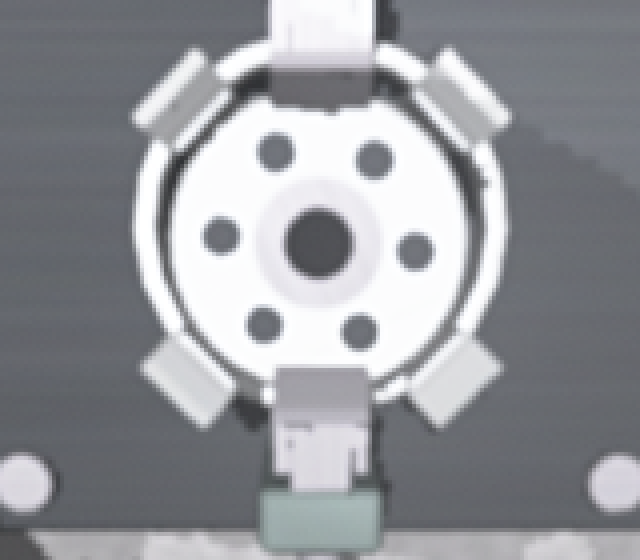

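The crop shows the first piston flat, with both lips (crop (322,90) and (320,385)) closed over its top. Next is the second piston.

```bash
python3 -m creep '[[[0.03,0.0025,0,0,0,0],[0.045,0.0025,0,0,0,0],[0.045,0.0025,0,0,0,0],[0.045,0.0025,0,0,0,0],[0.045,0.0025,0,0,0,0],[0.045,0.0025,0,0,0,0],[0.045,0.0025,0,0,0,0],[0.045,0.0025,0,0,0,0]]]' 0 35 >/dev/null
python3 -m creep '[[[0.045,0.0025,0,0,0,0],[0.045,0.0025,0,0,0,0],[0.045,0.0025,0,0,0,0],[0.01,0,0.026,0,0,0],[0,0,0.026,0,0,0],[0,0,0.026,0,0,0],[0,0,0,0,0,0],[0,0,0,0,0,0]]]'
python3 - <<'E'
from h import *
shot('wrist','w7'); s=r.state(); print(s['ee_pos'],s['tcp_rot'])
p=proj('w7',[.4688,.2630,.02])[0]; print(p)
try: print(disc('w7',*map(int,p),R=60))
except Exception as e: print(e)
E
```

```text
time: 15.2
ee_pos: [0.4693, 0.254, 0.1222]
tcp_rot: [-179.9, -0.0, 99.8]
ft_force: [0.4, -0.6, 0.2]
grip_width: 0.0883
gripper_force: 0.0
[0.47004253 0.25405886 0.12296005] [ 1.79979720e+02 -3.35023253e-02  9.97934217e+01]
[315.14921049 228.4381959 ]
(array([0.46702593, 0.26347974]), array([0.04925551, 0.05016219]))
```

```bash
python3 -m creep '[[[0.005,-0.0005,0.02,0,0,0],[0.005,-0.0005,0.02,0,0,0],[0,0,0.02,0,0,0],[0,0,0.02,0,0,0],[0,0,0.0195,0,0,0],[0,0,0,0,0,0],[0,0,0,0,0,0]]]' | grep -E 'pos|rot|ft_f'
python3 -m creep '[[[0,0,0,0,0,0],[0,0,0,0,0,0],[0,0,0,0,0,0],[0,0,0,0,0,0],[0,0,0,0,0,0],[0,0,0,0,0,0]]]' 1 35
python3 -m creep '[[[0,0,-0.02,0,0,0],[0,0,-0.04,0,0,0],[0,0,-0.04,0,0,0],[0,0,-0.04,0,0,0],[0,0,-0.04,0,0,0],[-0.03,0,0,0,0,0],[-0.04,0,0,0,0,0],[-0.045,0,0,0,0,0]]]' | grep -E 'pos|width'
```

```text
ee_pos: [0.4681, 0.2635, 0.0239]
tcp_rot: [179.9, -0.0, 99.7]
ft_force: [-0.0, 0.0, 1.2]
time: 16.55
ee_pos: [0.4676, 0.2632, 0.0229]
tcp_rot: [180.0, -0.0, 99.8]
ft_force: [-0.5, 0.7, 2.3]
grip_width: 0.0492
gripper_force: 35.0
ee_pos: [0.4868, 0.1498, 0.2029]
grip_width: 0.0494
```

```bash
python3 -m creep '[[[-0.045,-0.003,0,0,0,0],[-0.045,-0.003,0,0,0,0],[-0.045,-0.003,0,0,0,0],[-0.045,-0.003,0,0,0,0],[-0.045,-0.003,0,0,0,0],[-0.045,-0.003,0,0,0,0],[-0.045,-0.003,0,0,0,0],[-0.045,-0.003,0,0,0,0]]]' >/dev/null
python3 -m creep '[[[-0.024,-0.003,0,0,0,0],[0,0,0,0,0,0],[0,0,0,0,0,0],[0,0,0,0,0,0]]]'
python3 - <<'E'
from h import *
shot('wrist','w8'); s=r.state(); T=s['ee_pos'].copy(); print(T,s['tcp_rot'],s['grip_width'])
g=cv2.imread('pics/w8.png',0); R=12; o=[]
for P in ray('w3',[[232.4,70],[394.6,70.8],[387,204.2],[239.1,203.7]],.012):
    u,v=proj('w8',P)[0].round().astype(int)
    p=g[v-R:v+R+1,u-R:u+R+1]; m=cv2.threshold(p,0,1,cv2.THRESH_OTSU)[1]
    n,l,st,ce=cv2.connectedComponentsWithStats(m); o.append(ce[l[R,R]]+[u-R,v-R])
W=ray('w8',o,.012)[:,:2]; print(np.round(o,1).tolist(),W.mean(0).round(4),[np.linalg.norm(W[i]-W[i-1]).round(4) for i in range(4)])
print(g[240:275,313].tolist())
tx=np.array([-.17,.9854])
for v in(254,257,260): print(v,(ray('w8',[(313,v)],T[2]-.0029)[0,:2]-T[:2])@tx)
print(g[320,240:262].tolist(),g[320,365:390].tolist())
E
```

```text
time: 18.55
ee_pos: [0.5254, -0.2311, 0.2024]
tcp_rot: [-180.0, -0.1, 99.9]
ft_force: [1.0, 1.0, -1.9]
grip_width: 0.0492
gripper_force: 35.0
[ 0.52552901 -0.23104445  0.20249491] [-1.79979579e+02 -9.52568608e-02  9.99122248e+01] 0.04918872689870308
[[232.6, 71.1], [394.6, 71.9], [386.9, 205.0], [239.3, 204.5]] [ 0.5156 -0.1733] [np.float64(0.1069), np.float64(0.127), np.float64(0.1067), np.float64(0.1272)]
[125, 126, 127, 127, 128, 127, 128, 127, 122, 107, 83, 62, 55, 56, 53, 57, 84, 116, 131, 154, 203, 233, 239, 243, 248, 250, 250, 250, 250, 250, 251, 251, 251, 251, 252]
254 0.027840186764769084
257 0.026674380641877236
260 0.025502814665028326
[33, 35, 34, 37, 35, 35, 37, 34, 37, 66, 104, 124, 128, 128, 127, 128, 128, 127, 128, 128, 127, 130] [128, 129, 128, 128, 128, 127, 127, 128, 126, 120, 100, 65, 42, 42, 41, 41, 42, 42, 40, 41, 38, 40, 40, 40, 41]
```

```bash
python3 -m creep '[[[0.02,0.0002,0,0,0,0],[0.02,0.0002,0,0,0,0],[0.0186,0.0002,0,0,0,0],[0,0,0.03,0,0,0],[0,0,0.03,0,0,0],[0,0,0.025,0,0,0],[0,0,0,0,0,0],[0,0,0,0,0,0]]]'| grep -E 'pos|ft_f'
python3 -m creep '[[[0,0,0.004,0,0,0],[0,0,0.004,0,0,0],[0,0,0.004,0,0,0],[0,0,0.003,0,0,0],[0,0,0,0,0,0]]]'| grep -E 'pos|ft_f'
python3 -m creep '[[[0,0,0.002,0,0,0],[0,0,0.002,0,0,0],[0,0,0,0,0,0]]]' | grep -E 'pos|ft_f'
```

```text
ee_pos: [0.5163, -0.1743, 0.118]
ft_force: [-0.5, -0.5, -0.9]
ee_pos: [0.5159, -0.1753, 0.1024]
ft_force: [0.7, 0.1, -0.5]
ee_pos: [0.5161, -0.1746, 0.0985]
ft_force: [-0.5, 1.0, -0.8]
```

```bash

python3 -m creep '[[[0,0,0.002,0,0,0],[0,0,0.002,0,0,0],[0,0,0.002,0,0,0],[0,0,0,0,0,0]]]' | grep -E 'pos|ft_f'
python3 -m creep '[[[0,0,0.0015,0,0,0],[0,0,0.0015,0,0,0],[0,0,0,0,0,0]]]' | grep -E 'pos|ft_f'
python3 -m creep '[[[0,0,0.0015,0,0,0],[0,0,0.0015,0,0,0],[0,0,0,0,0,0]]]' | grep -E 'pos|ft_f'
python3 -m creep '[[[0,0,0.0015,0,0,0],[0,0,0.0015,0,0,0],[0,0,0,0,0,0]]]' | grep -E 'pos|ft_f'
python3 -m creep '[[[0,0,0.0015,0,0,0],[0,0,0.0015,0,0,0],[0,0,0,0,0,0]]]' | grep -E 'pos|ft_f|width'
python3 -m creep '[[[0,0,0.0015,0,0,0],[0,0,0.0015,0,0,0],[0,0,0,0,0,0]]]' | grep -E 'pos|ft_f|width'
```

```text
ee_pos: [0.5163, -0.1749, 0.0926]
ft_force: [0.6, 3.5, 0.8]
ee_pos: [0.5163, -0.1749, 0.0902]
ft_force: [-0.3, 4.5, 6.3]
ee_pos: [0.5163, -0.1749, 0.0871]
ft_force: [-1.3, 3.2, 5.3]
ee_pos: [0.5163, -0.1749, 0.0839]
ft_force: [-0.6, 4.6, 4.7]
ee_pos: [0.5163, -0.1749, 0.0809]
ft_force: [-0.3, 3.4, 5.2]
grip_width: 0.049
ee_pos: [0.5163, -0.1749, 0.0779]
ft_force: [-0.7, 4.2, 5.3]
grip_width: 0.0489
```

```bash
python3 look.py b0
python3 -m creep '[[[0,0,0.001,0,0,0],[0,0,0,0,0,0]]]' >/dev/null; python3 look.py b1
```

```text
22.15 [ 0.5163 -0.1749  0.0779] [-0.8  4.1  4.9] 0.0487
[236, 235, 236, 235, 235, 235, 235, 172, 135, 236, 243, 242, 244, 198, 130, 141, 237, 249, 253, 253, 253, 254, 254, 254, 253, 235, 179, 136, 95, 101, 131]
22.4 [ 0.5163 -0.1749  0.077 ] [-0.3  4.4  5.3] 0.049
[236, 235, 235, 235, 235, 235, 235, 227, 127, 202, 243, 242, 243, 239, 145, 135, 237, 249, 253, 254, 254, 254, 254, 254, 253, 235, 178, 135, 102, 101, 131]
```

```bash

python3 -m creep '[[[0.0006,0,0.001,0,0,0],[0,0,0.001,0,0,0],[0,0,0,0,0,0]]]' >/dev/null; python3 look.py b2
python3 -m creep '[[[0,0,0.001,0,0,0],[0,0,0,0,0,0]]]' >/dev/null; python3 look.py b3
python3 -m creep '[[[0,0,0.001,0,0,0],[0,0,0,0,0,0]]]' >/dev/null; python3 look.py b4
```

```text
22.75 [ 0.5163 -0.1749  0.075 ] [-0.3  3.3  5.5] 0.0493
[236, 235, 235, 235, 235, 235, 235, 235, 227, 126, 202, 244, 243, 244, 240, 143, 183, 250, 253, 253, 254, 254, 254, 254, 253, 234, 179, 145, 105, 99, 130]
23.0 [ 0.5163 -0.1748  0.0736] [0.4 3.  2. ] 0.0494
[236, 235, 235, 235, 235, 235, 235, 235, 235, 234, 235, 221, 174, 245, 243, 244, 243, 168, 180, 255, 254, 254, 254, 254, 253, 238, 177, 144, 136, 98, 130]
23.25 [ 0.5163 -0.1748  0.0728] [0.3 3.1 3.4] 0.0493
[236, 236, 235, 235, 235, 235, 235, 234, 234, 234, 235, 235, 169, 187, 245, 243, 244, 243, 164, 204, 255, 254, 254, 254, 253, 237, 177, 144, 136, 97, 130]
```

```bash

python3 -m creep '[[[0,0,0.0005,0,0,0],[0,0,0,0,0,0]]]' >/dev/null; python3 look.py b5
python3 -m creep '[[[0,0,0.0005,0,0,0],[0,0,0,0,0,0]]]' >/dev/null; python3 look.py b6
python3 -m creep '[[[0,0,0.0005,0,0,0],[0,0,0,0,0,0]]]' >/dev/null; python3 look.py b7
```

```text
23.5 [ 0.5163 -0.1748  0.0723] [0.9 2.9 4.9] 0.0492
[236, 236, 236, 235, 235, 235, 235, 235, 235, 235, 235, 235, 231, 169, 125, 222, 245, 244, 245, 241, 144, 242, 255, 254, 253, 243, 177, 144, 137, 99, 129]
23.75 [ 0.5163 -0.1748  0.0718] [0.7 2.4 4.8] 0.0488
[236, 236, 236, 235, 236, 236, 235, 235, 235, 235, 235, 235, 235, 172, 123, 189, 246, 244, 245, 245, 169, 214, 255, 254, 253, 243, 178, 144, 132, 116, 130]
24.0 [ 0.5163 -0.1749  0.0714] [0.2 2.9 5.8] 0.049
[236, 236, 236, 236, 235, 235, 235, 235, 235, 235, 235, 235, 235, 220, 128, 161, 243, 245, 245, 246, 215, 179, 255, 254, 253, 243, 179, 145, 134, 117, 130]
```

```bash

python3 -m creep '[[[0,0,0.0005,0,0,0],[0,0,0,0,0,0],[0,0,0,0,0,0]]]' >/dev/null; python3 look.py b8
python3 - <<'E'
from h import *
c=shot('scene','s8'); t=shot('top','t8'); F=[]
for _ in range(4):
    s=r.state(); F.append(s['ft_force'][2])
print(F)
for f in('s8','t8'): print(proj(f,[[.5157,-.1731,.086],[.5157+.168*.03,-.1731-.986*.03,.068]]))
a=cv2.imread('pics/s8.png'); u,v=proj('s8',[.5157,-.1731,.07])[0].astype(int)
b=cv2.imread('pics/t8.png'); x,y=proj('t8',[.5157,-.1731,.07])[0].astype(int)
A=cv2.resize(a[v-40:v+40,u-50:u+50],(500,400),interpolation=3); B=cv2.resize(b[y-30:y+30,x-30:x+30],(300,300),interpolation=3)
H=np.zeros((400,800,3),np.uint8);H[:,:500]=A;H[:300,500:]=B;cv2.imwrite('pics/c8.png',H)
E
```

```text
24.35 [ 0.5162 -0.1748  0.0709] [0.5 2.4 4.2] 0.0491
[236, 236, 236, 235, 235, 235, 235, 235, 235, 235, 235, 235, 236, 228, 129, 136, 239, 245, 245, 246, 240, 147, 255, 254, 253, 243, 179, 145, 133, 117, 130]
[np.float64(5.503509769176259), np.float64(5.503509769176259), np.float64(5.503509769176259), np.float64(5.503509769176259)]
[[252.82610169 219.06615251]
 [240.44800469 224.70162058]]
[[385.53035315 253.03692022]
 [395.71705097 250.93110834]]
```

View pics/c8.png

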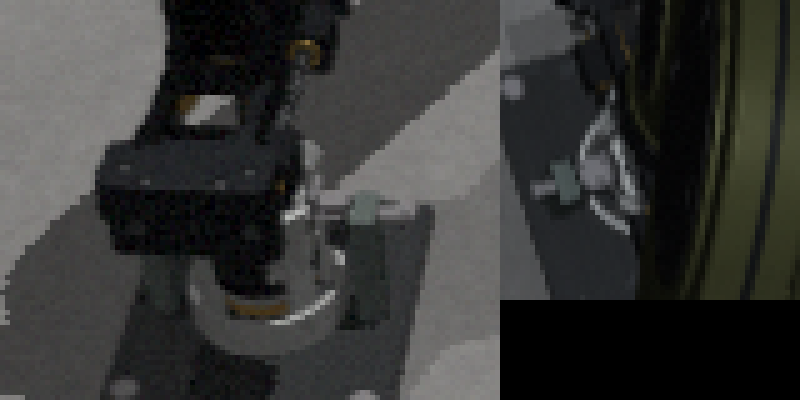

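The crop shows both fingers down in the slots, with the -y lip hidden by the hand. The force (about 5 N) shows no stop contact yet, so I'll take two more small, force-checked steps for margin.

```bash

python3 -m creep '[[[0,0,0.0004,0,0,0],[0,0,0,0,0,0],[0,0,0,0,0,0]]]' >/dev/null; python3 look.py b9 | head -1
```

```text
24.8 [ 0.5163 -0.1749  0.0706] [1.  2.6 6.8] 0.0489
```

```bash

python3 -m creep '[[[0,0,0,0,0,0]]]' |grep ft_f;python3 -m creep '[[[0,0,0,0,0,0]]]' |grep ft_f;python3 -m creep '[[[0,0,0,0,0,0]]]' |grep ft_f
```

```text
ft_force: [0.9, 3.0, 6.1]
ft_force: [-0.9, 3.4, 6.7]
ft_force: [0.7, 3.1, 7.0]
```

```bash

python3 -m creep '[[[0,0,0.0003,0,0,0],[0,0,0,0,0,0],[0,0,0,0,0,0]]]' | grep -E 'pos|ft_f'
python3 -m creep '[[[0,0,0,0,0,0],[0,0,0,0,0,0],[0,0,0,0,0,0],[0,0,0,0,0,0]]]' 0 35 | grep -E 'pos|ft_f|width'
python3 -m creep '[[[0,0,-0.02,0,0,0],[0,0,-0.03,0,0,0],[0,0,-0.04,0,0,0],[0,0,-0.04,0,0,0],[-0.03,0,0,0,0,0],[-0.03,0,0,0,0,0],[0,0,0,0,0,0],[0,0,0,0,0,0]]]'
python3 - <<'E'
from h import *
shot('wrist','w9'); s=r.state(); print(s['ee_pos'],s['tcp_rot'])
im=cv2.imread('pics/w9.png'); p=proj('w9',[.5157,-.1731,.086])[0].astype(int); print(p)
a=im[p[1]-60:p[1]+80,p[0]-80:p[0]+80]
cv2.imwrite('pics/c9.png',cv2.resize(a,(640,560),interpolation=3))
E
```

```text
ee_pos: [0.5163, -0.1748, 0.0706]
ft_force: [-0.1, 3.5, 9.3]
ee_pos: [0.5157, -0.1752, 0.0697]
ft_force: [1.0, -0.3, 0.6]
grip_width: 0.0793
time: 26.6
ee_pos: [0.5256, -0.2343, 0.1996]
tcp_rot: [-180.0, -0.0, 99.7]
ft_force: [0.0, -0.1, -0.3]
grip_width: 0.0883
gripper_force: 0.0
[ 0.52574613 -0.23306826  0.19954183] [-1.79951802e+02 -8.07328515e-02  9.97603224e+01]
[313 141]
```

View pics/c9.png

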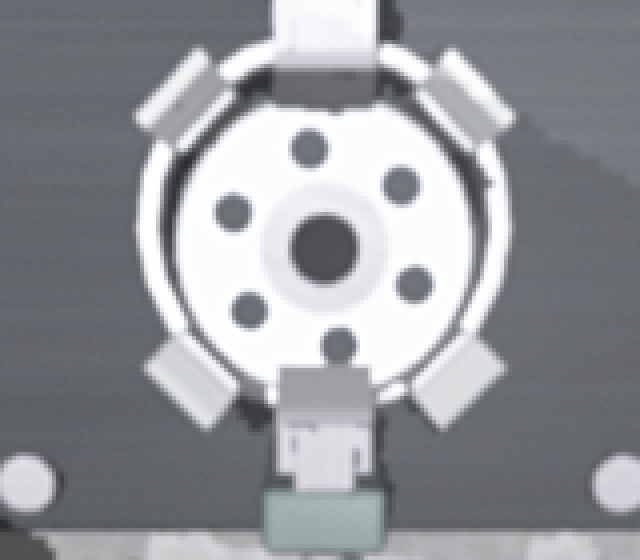

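The crop shows the second piston (its ports are rotated from the first) flat at the same height. Both lips, at crop (325,90) and (325,385), sit exactly where they were after the first snap, so they are closed. The hand is clear.

```bash
python3 -c "
from plant import r
print(r.hand_in())"
```

```text
the job is handed in; nothing more can be done
None
```

I loaded both pistons into the magazine and handed the job in at about 27 s: the last wrist picture shows the upper piston flat with both lips closed over it, and the highest vertical push read was about 9 N (the hand-in returned no verdict).

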